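# Turn the flip menu to the afternoon page

### The arm

A 6-joint arm with a two-finger parallel gripper is mounted at the origin on a cart in front of the work surface, level with it; the furniture and walls round the work are solid. World frame = base frame: x ahead of the robot, y to its left, z up, the work surface at z = 0. Lengths are in mm, angles in degrees, forces in N, time in s.
With the tool pointing down it reaches from about 300 to 850 mm from the base axis. Payload 4.2 kg.
Tool frame: the origin (TCP) lies between the finger pads; the fingertips stand 11 mm ahead of it and the grasp point (between the pads) lies 8 mm behind it (env.tips_ahead is the distance from the TCP to the fingertips, in mm); z points along the fingers, y is the line along which they close (so a half turn about z gives the same grasp; the last joint's range is limited). The gripper opens to 91 mm and grips with 3 to 60 N. Pads are 32 mm wide; open, the fingers measure 118 mm over their backs; the gripper's body (76 mm by 178 mm) begins 60 mm behind the grasp point.
Start: joints at [-68.297, 18.312, 89.639, -0, 72.044, -1.146], TCP at [223.284, -529.893, 224.976] pointing down, gripper open.
Joint ranges: [-177.97, 177.97], [-48.28, 115.42], [12.27, 149.76], [-77.06, 257.06], [2.81, 150.46], [-146.56, 146.56]. Speed limits (degrees/s): [147.25, 147.25, 180, 180, 180, 180].

### API

Orientations are given as [roll, pitch, yaw] about the fixed x, y, z axes, in that order (R = Rz(yaw) Ry(pitch) Rx(roll)).
In Python, from workcell import env, cams gives the robot as it stands.
- The arm moves only by the tool step_arm, never from a script. Its arguments are lists of equal length, an entry for each row: "linear": the shift along the tool's x, y, z in units of 30 cm (1.0 is 30 cm), a list of three; "turn": the turn about the tool's z in units of 360 degrees (1.0 is 360 degrees). In form: {"linear": [[tx, ty, tz], ...], "turn": [turn, ...]}. A call has 1 to 20 rows; each row is the pose to reach, as a shift and turn from the pose commanded when the call began, along the tool's axes at that moment, turning the shorter way round; what a row does not reach only later rows make up. A row lasts 1/8 s, in which the tool goes at most 62.5 mm and 10.7 degrees, less where a joint would pass 70% of its speed; a pose out of reach is approached as far as the arm can. A call with a number of a shift or a turn outside -1 to 1 is refused whole. A call with a gripper value outside its range is refused whole. "fingers" is the closure, from -1 (fully open) to 1 (shut), so that 0 is half open, set as the call begins (left out, the last holds). The fingers move at their own pace and stop on an object; "force" is the grip in N (left out, the last holds). Time passes only in rows, so rows that repeat a pose let the fingers close. It gives the time, the measured TCP pose, the force, the opening and the grip force at its end, in the units of the state.
- env.state(): the state, without advancing time (a new reading comes with each control period).
- cams.grab_frame(name): name is "scene" or "top" or "wrist"; returns a dict with "color" (384x512x3 uint8, blue, green, red), "fx", "fy", "cx", "cy" (pixels), "extrinsics" (4x4, takes a point from camera to world coordinates); the wrist camera has in their place "tool_from_camera" (4x4, takes a point from camera to tool coordinates, whose origin is the TCP and whose axes are the flange's). Camera axes: x right, y down, z forward; pixel columns grow to the right and rows downward; lengths in mm; the calibration is good to about 2 mm. A picture is of the moment at which its call begins: read the wrist's pose just before it. There is no depth.
- env.job_done(): hands the job in; it is judged then, once.
The state is a dict: "time_s": time; "qpos": joint angles; "qvel": joint speeds; "effort": joint torques, N m; "ee_pos": TCP position; "ee_rot": TCP orientation; "force": force on the tool from outside, world axes, zero at the start; "torque": the same for the moment, N m; "gripper_width": finger opening in mm; "gripper_force": force on a finger pad.
Only numpy, scipy, OpenCV 4.12 (cv2) and the standard library are available. Lean on these libraries where they do the work, as an engineer would, in place of code of your own. Each camera call takes 0.05 s, during which the arm holds its last target. There are 200 camera calls.

### The job

Two small flip menus stand one behind the other on the counter; change the one with the red tab to its green afternoon page. With the fingertips, push its leaf up from under the overhanging tab, turn it gently over its spine, and press it down flat on the other side, without pinching or flinging it. Leave the blue-tabbed leaf lying as it is, and do not move or pick up the cookies, the jam jar or the marker.

Things in the scene. Friction and masses are not known exactly. Their poses are not given: they have to be found in the camera images.
- red_leaf (a joint): hinge of the red-tabbed leaf, rad: 0 = flat on the right half of its stand (white page up), 1.57 = upright, 3.14 = flat on the left half (green page up); slightly soft stops (felt) at both ends. Stiff hinge: the leaf stays at any angle it is left at; 1 to 3 N at the tab turns it. Starts at 0 to 0.1.
- blue_leaf (a joint): hinge of the blue-tabbed leaf, rad: 0 = flat on the right half of its stand (white page up), 1.57 = upright, 3.14 = flat on the left half (green page up); slightly soft stops (felt) at both ends. Stiff hinge: the leaf stays at any angle it is left at; 1 to 3 N at the tab turns it. Starts at 0 to 0.1.
- red_spine (a point): middle of the brass spine (hinge line) of the red-tabbed menu, fixed to its stand, 71 mm above the worktop. x = along the spine, roughly away from the robot; y = level, to the left across the spine; z = up. The leaf at rest lies along -y and is turned up and over to lie along +y.
- blue_spine (a point): middle of the brass spine (hinge line) of the blue-tabbed menu, fixed to its stand, 71 mm above the worktop. x = along the spine, roughly away from the robot; y = level, to the left across the spine; z = up. The leaf at rest lies along -y and is turned up and over to lie along +y.
- red_stand: fixed wooden stand of the red-tabbed menu: 98 mm along x, top 66 mm above the worktop (5 mm below the hinge line) and reaching 75 mm either side of the spine, so the leaf's outer edge and tab overhang it, with 68 mm of free space beneath them. Origin under its centre, below the spine, 6 mm above the worktop; axes as the spine's. The two stands are alike; either may be the nearer
- blue_stand: fixed wooden stand of the blue-tabbed menu: 98 mm along x, top 66 mm above the worktop (5 mm below the hinge line) and reaching 75 mm either side of the spine, so the leaf's outer edge and tab overhang it, with 68 mm of free space beneath them. Origin under its centre, below the spine, 6 mm above the worktop; axes as the spine's. The two stands are alike; either may be the nearer
- base_board: fixed black board, 250 x 160 x 6 mm, that carries both stands and reaches 80 mm either side of the spines; origin under its centre
- red_tab (a point): middle of the outer edge of the red tab, mid thickness, 120 mm from the spine; moves with the leaf. Axes: at joint 0 as those of red_spine, z out of the white page. The tab is 44 mm wide along the spine and sticks out 20 mm from the leaf's plain part, which is 95 mm long along the spine and ends 100 mm from it; all 5 mm thick
- blue_tab (a point): middle of the outer edge of the blue tab, mid thickness, 120 mm from the spine; moves with the leaf. Axes: at joint 0 as those of blue_spine, z out of the white page. The tab is 44 mm wide along the spine and sticks out 20 mm from the leaf's plain part, which is 95 mm long along the spine and ends 100 mm from it; all 5 mm thick
- cookies: loose bag of cookies, 74 mm wide, 84 mm tall, standing left of the menus; origin under its centre, z up
- berry_jar: loose dark red jam jar with white lid, diameter 60 mm, 72 mm tall, standing left of the menus; origin under its centre, z up
- marker: loose red marker pen, 20 x 125 x 18 mm, lying right of the menus; origin under its middle, y along the pen

How it is judged (in metres and radians):
On the way:
1. the red-tabbed leaf stands up over its spine (value of joint red_leaf between 1.2 and 2.4 rad), for 0.05 s.
At the end, for the whole second after the job is handed in: the red-tabbed leaf lies still on the left half of its stand within 0.1 rad of flat (joint above 3.04), the blue-tabbed leaf is still down (joint below 0.3), and cookies, jar and marker are within 30 mm of where they stood (value of joint red_leaf above 3.04 rad and velocity of joint red_leaf between -0.05 and 0.05 rad/s and value of joint blue_leaf below 0.3 rad and distance of each of cookies, berry_jar, marker from where it was at the start of the episode below 0.03 m); the robot touches nothing.
It fails at once if the red-tabbed leaf is pinched (pressed hard on both faces at once) or forced (over 40 N) (contact force between anything else and red_leaf above 40 N or ((contact force between the fingers and red_leaf_c0 above 5 N or contact force between the fingers and red_leaf_c1 above 5 N) and (contact force between the fingers and red_leaf_c2 above 5 N or contact force between the fingers and red_leaf_c3 above 5 N))).
It fails at once if the leaf is flung (over 4 rad/s) (velocity of joint red_leaf above 4 rad/s).
It fails at once if the blue-tabbed leaf is turned up (value of joint blue_leaf above 0.3 rad).
It fails at once if the cookies, the jam jar or the marker are shoved or lifted (moved over 30 mm) (distance of any of cookies, berry_jar, marker from where it was at the start of the episode above 0.03 m).
It also fails if it takes over 38 s, if anything falls off the work surface, if the arm or the gripper's body presses on something with over 40 N, if the wrist force passes 120 N, or if a joint passes its speed limit or range.

## Working session

There is one attempt and no reset: what is moved stays moved. The work goes in short steps, Python scripts to look and compute and a tool call to move; the robot and the scene stay as the last step left them, time stands still between calls to the robot, and variables do not carry over. Pictures are saved under pics/ and viewed, at most 10 in all, crops included, and the job is handed in when it is done.

Besides the shell and the picture viewer there is one more tool, called after ">>>" as name(argument=value, ...) on one line, values as JSON. step_arm: Moves the arm, as the interface text tells. Its arguments: {"type":"object","properties":{"linear":{"type":"array"},"turn":{"type":"array"},"fingers":{"type":"number"},"force":{"type":"number"}},"required":["linear","turn"]}

```bash
mkdir -p pics; python3 - <<'E'
from workcell import env,cams
import cv2,numpy as np
for n in("top","scene"):
    f=cams.grab_frame(n); cv2.imwrite(f"pics/{n}0.png",f["color"]); np.savez(n+".npz",K=[f["fx"],f["fy"],f["cx"],f["cy"]],E=f["extrinsics"],c=f["color"])
    print(n,f["fx"],f["cx"],f["cy"],np.round(f["extrinsics"],3).tolist())
s=env.state();print(s["ee_pos"],s["ee_rot"],s["gripper_width"],s["time_s"])
E
```

```text
top 408.34558003204864 254.30430012396891 188.48007559894165 [[0.009, -0.991, 0.136, 352.21], [-1.0, -0.006, 0.023, -153.507], [-0.022, -0.136, -0.99, 1192.006], [0.0, 0.0, 0.0, 1.0]]
scene 402.1040421738282 259.34841568825294 187.58937293892942 [[-0.905, -0.303, 0.3, 83.007], [-0.426, 0.664, -0.615, 709.755], [-0.013, -0.684, -0.729, 1110.988], [0.0, 0.0, 0.0, 1.0]]
[ 223.12751398 -529.47671411  224.20931543] [-1.79909807e+02 -1.07930039e-03  2.28508322e+01] 90.88835155815849 0.1
```

View pics/top0.png

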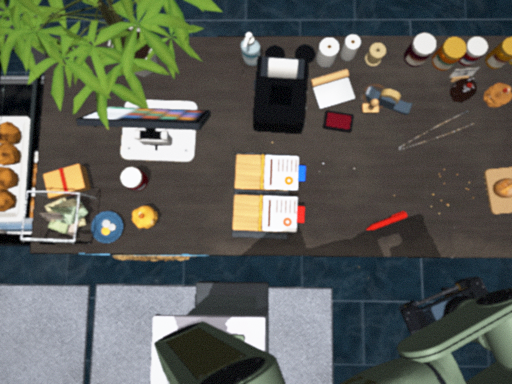

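View pics/scene0.png

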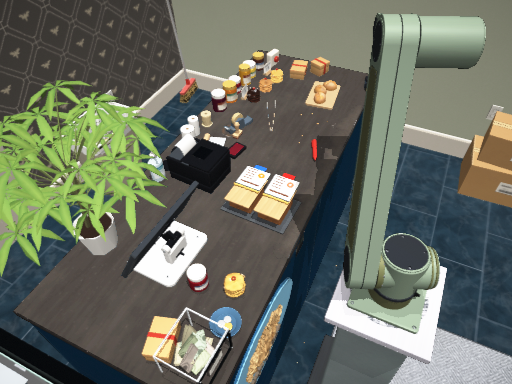

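The red-tabbed menu is the nearer one, with its tab at about (302,214) in the top view. The blue tab is at (303,174), the marker at (388,221), and the jar and cookies are well to the left. Next I'll measure them.

```bash
cat > h.py <<'E'
import numpy as np,cv2
def ray(n,u,v,z):
    d=np.load(n+".npz");fx,fy,cx,cy=d["K"];E=d["E"]
    r=E[:3,:3]@[(u-cx)/fx,(v-cy)/fy,1];o=E[:3,3];return o+r*(z-o[2])/r[2]
def proj(n,p):
    d=np.load(n+".npz");fx,fy,cx,cy=d["K"];E=d["E"];q=E[:3,:3].T@(np.array(p)-E[:3,3]);return fx*q[0]/q[2]+cx,fy*q[1]/q[2]+cy
E
python3 - <<'E'
from h import *
for n,(x0,y0,x1,y1) in dict(top=(220,140,320,245),scene=(215,155,310,230)).items():
    c=np.load(n+".npz")["c"];h=cv2.cvtColor(c,cv2.COLOR_BGR2HSV)
    for col,m in dict(red=((h[...,0]<6)|(h[...,0]>174))&(h[...,1]>150)&(h[...,2]>110),blue=(abs(h[...,0].astype(int)-108)<12)&(h[...,1]>150)&(h[...,2]>120)).items():
        m=m.copy(); k=np.zeros_like(m);k[y0:y1,x0:x1]=1;m&=k
        v,u=np.nonzero(m);print(n,col,len(u),u.min(),u.max(),v.min(),v.max(),ray(n,u.mean(),v.mean(),73.5).round(1))
    cv2.imwrite(f"pics/{n}c.png",cv2.resize(c[y0:y1,x0:x1],None,fx=5.5,fy=5.5,interpolation=cv2.INTER_CUBIC))
c=np.load("top.npz")["c"]
h=cv2.cvtColor(c,cv2.COLOR_BGR2HSV);m=((h[...,0]<6)|(h[...,0]>174))&(h[...,1]>150)&(h[...,2]>110);m[:, :350]=0;m[:200]=0;m[240:]=0;m[:,420:]=0
v,u=np.nonzero(m);print("marker",[ray("top",a,b,15).round(0)[:2] for a,b in((u.min(),v[u.argmin()]),(u.max(),v[u.argmax()]))])
E
```

```text
top red 122 297 305 206 223 [ 435.5 -256.1   73.5]
top blue 117 299 305 165 181 [ 549.6 -259.5   73.5]
scene red 50 282 295 173 179 [ 438.2 -262.    73.5]
scene blue 41 254 266 165 170 [ 550.4 -259.1   73.5]
marker [array([ 401., -446.]), array([ 442., -564.])]
```

View pics/topc.png

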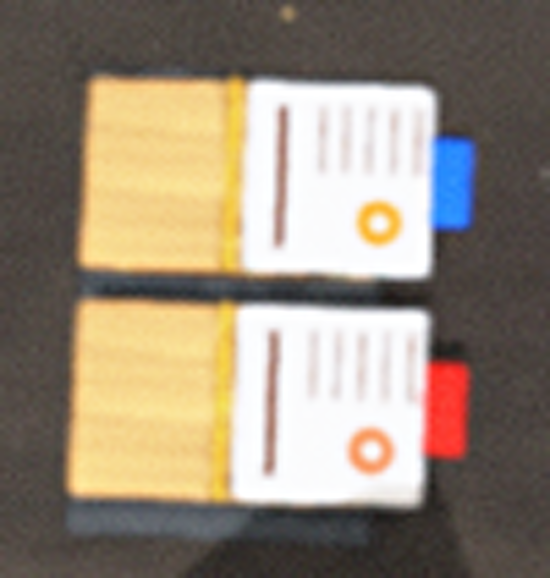

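The crop shows the red spine at crop (228,303) to (220,500). The red tab's outer edge is at crop x≈469, y 365–456. The tool always points down, so the plan is:

1. Close the fingers and put a fingertip flank against the tab's lower outer edge.
2. Lift it by a light push with friction, following the arc.
3. Push it over and press it flat.

```bash
cat >> h.py <<'E'
def tool(world_d,yaw):  # world shift mm -> linear units, tool down
    c,s=np.cos(np.radians(yaw)),np.sin(np.radians(yaw));x,y,z=world_d
    return np.round(np.array([c*x+s*y,s*x-c*y,-z])/300,4)
E
python3 - <<'E'
from h import *
P=lambda u,v,z:ray("top",220+(u+.5)/5.5-.5,140+(v+.5)/5.5-.5,z)
for n,a,b in(("redspine",(229,303),(220,500)),("bluespine",(237,78),(231,270))):
    a,b=P(*a,73),P(*b,73);d=a-b;print(n,((a+b)/2).round(1),np.linalg.norm(d).round(1),"dir",np.degrees(np.arctan2(d[1],d[0])).round(2))
for q in((469,365),(467,456),(428,360),(425,456),(430,313),(421,507)):print(q,P(*q,75).round(1))
a=P(234,174,73);b=P(224.5,402,73);print(np.degrees(np.arctan2(*(a-b)[[1,0]])))
from workcell import env;s=env.state();print(s["ee_pos"],s["force"])
E
```

```text
redspine [ 439.2 -145.1   73. ] 98.5 dir -2.24
bluespine [ 554.4 -149.1   73. ] 98.6 dir -1.42
(469, 365) [ 457.8 -266.7   75. ]
(467, 456) [ 412.6 -265.3   75. ]
(428, 360) [ 460.2 -246.3   75. ]
(425, 456) [ 412.4 -244.5   75. ]
(430, 313) [ 483.7 -247.4   75. ]
(421, 507) [ 387.3 -242.4   75. ]
-2.008953015432693
[ 223.12751398 -529.47671411  224.20931543] [0.2915778  0.0270554  0.62042399]
```

View pics/scenec.png

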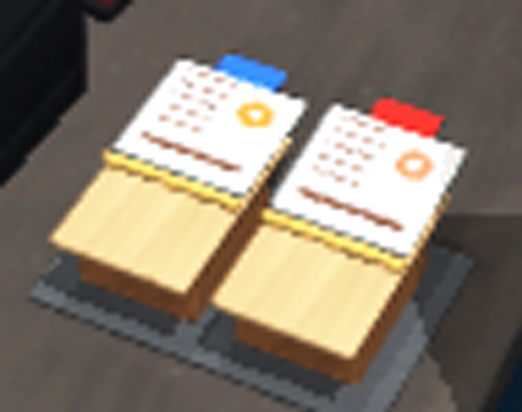

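The scene crop agrees: red is the nearer menu and both leaves are flat. The menu yaw is about −2°, with the tab edge at about (435,−266). Moving to just outside the tab with the fingers shut.

>>> step_arm(linear=[[0.2, -0.09, 0], [0.4, -0.18, 0], [0.6, -0.27, 0.05], [0.75, -0.34, 0.1], [0.88, -0.4, 0.15], [0.946, -0.431, 0.2], [0.946, -0.431, 0.25], [0.946, -0.431, 0.25], [0.946, -0.431, 0.25], [0.946, -0.431, 0.25]], turn=[-0.025, -0.05, -0.075, -0.1, -0.125, -0.15, -0.175, -0.181, -0.181, -0.181], fingers=1, force=20)

```text
time_s: 1.35
ee_pos: [434.6, -300.6, 150.0]
ee_rot: [180.0, 0.0, 88.0]
force: [0.4, -0.3, 0.0]
gripper_width: 0.5
gripper_force: 0.0
```

>>> step_arm(linear=[[0, 0, 0.14], [0, 0, 0.28], [0, 0, 0.28], [0, 0, 0.28]], turn=[0, 0, 0, 0])

```text
time_s: 1.85
ee_pos: [435.5, -301.3, 67.3]
ee_rot: [179.9, 0.1, 88.0]
force: [0.4, 0.2, 0.0]
gripper_width: 0.6
gripper_force: 0.0
```

```bash
python3 - <<'E'
from workcell import env,cams
import cv2,numpy as np
w=cams.grab_frame("wrist")["color"]
s=cams.grab_frame("scene")["color"][130:226,210:338]
cv2.imwrite("pics/a1.png",np.hstack([w[:, 60:460],cv2.resize(s,(400,300),interpolation=cv2.INTER_CUBIC)[:, :].repeat(1,0) if 0 else cv2.copyMakeBorder(cv2.resize(s,(400,300),interpolation=cv2.INTER_CUBIC),0,84,0,0,cv2.BORDER_CONSTANT)]))
t=env.state();print(t["ee_pos"],t["force"])
E
```

```text
[ 435.82224524 -301.47444779   67.85872511] [0.52390495 0.41214159 0.83479542]
```

View pics/a1.png

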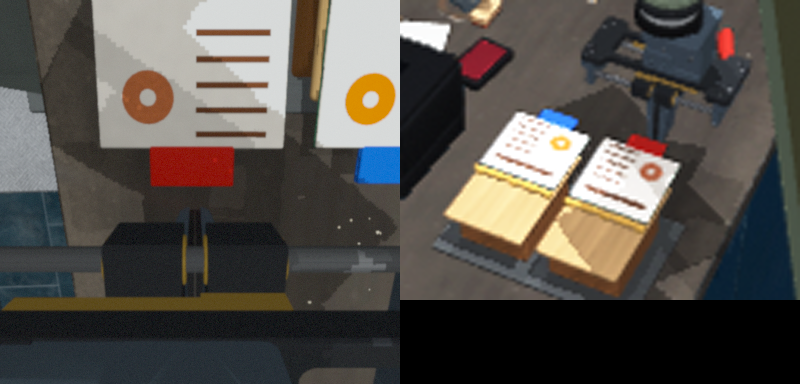

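The wrist view shows the shut fingers at (195,215), centred on the red tab at (192,166). I'll approach in small steps and watch the force.

>>> step_arm(linear=[[0.025, 0, 0], [0.045, 0, 0], [0.05, 0, 0], [0.05, 0, 0]], turn=[0, 0, 0, 0])

```text
time_s: 2.45
ee_pos: [435.2, -285.4, 66.1]
ee_rot: [180.0, 0.0, 88.0]
force: [0.4, 0.1, -0.2]
gripper_width: 0.6
gripper_force: 0.0
```

>>> step_arm(linear=[[0.005, 0, 0], [0.01, 0, 0], [0.01, 0, 0]], turn=[0, 0, 0])

```text
time_s: 2.82
ee_pos: [435.2, -282.5, 65.9]
ee_rot: [-180.0, -0.0, 88.0]
force: [-0.4, 0.3, -0.7]
gripper_width: 0.2
gripper_force: 0.0
```

>>> step_arm(linear=[[0.003, 0, 0], [0.006, 0, 0], [0.006, 0, 0]], turn=[0, 0, 0])

```text
time_s: 3.2
ee_pos: [435.4, -281.7, 66.0]
ee_rot: [180.0, 0.1, 88.0]
force: [-1.5, -5.7, -0.9]
gripper_width: 0.7
gripper_force: 2.6
```

>>> step_arm(linear=[[0.003, 0, 0], [0.003, 0, 0]], turn=[0, 0])

```text
time_s: 3.45
ee_pos: [435.4, -281.6, 66.2]
ee_rot: [180.0, 0.2, 88.1]
force: [-2.3, -7.2, 0.0]
gripper_width: 0.8
gripper_force: 3.9
```

Contact, with about 7 N inward. Lifting slowly.

>>> step_arm(linear=[[0, 0, -0.005], [0, 0, -0.01], [0, 0, -0.015], [0, 0, -0.02]], turn=[0, 0, 0, 0])

```text
time_s: 3.95
ee_pos: [435.4, -281.1, 72.2]
ee_rot: [180.0, 0.1, 88.0]
force: [-1.4, -5.2, -1.4]
gripper_width: 0.4
gripper_force: 2.9
```

```bash
cat > m.py <<'E'
from workcell import env,cams
from h import *
def red(n):
    c=cams.grab_frame(n)["color"];h=cv2.cvtColor(c,cv2.COLOR_BGR2HSV)
    m=((h[...,0]<6)|(h[...,0]>174))&(h[...,1]>150)&(h[...,2]>60);k=np.zeros_like(m)
    if n=="wrist":k[:]=1
    else:k[140:200,240:320]=1
    v,u=np.nonzero(m&k);return len(u),u.min(),u.max(),v.min(),v.max(),u.mean().round(2),v.mean().round(2)
def edge(t,s=439.2):  # tab middle in world for angle t
    return [439.2-.035*120*np.cos(t),-145.2-120*np.cos(t),71+120*np.sin(t)]
if __name__=="__main__":
    print("wrist",red("wrist"),"scene",red("scene"))
    s=env.state();print(s["ee_pos"],s["force"])
    print([np.round(proj("scene",[437,-145-110*np.cos(t),71+110*np.sin(t)]),1).tolist() for t in(0,.05,.1,.2,.3,.5)])
E
python3 m.py
```

```text
wrist (3103, np.int64(212), np.int64(294), np.int64(184), np.int64(221), np.float64(253.3), np.float64(202.48)) scene (123, np.int64(240), np.int64(316), np.int64(140), np.int64(178), np.float64(293.64), np.float64(158.74))
[ 435.42646096 -281.06041356   72.30733876] [-1.77526084 -6.22061211  0.06680944]
[[288.2, 177.7], [288.2, 176.6], [288.3, 175.6], [288.2, 173.8], [288.0, 172.2], [287.3, 169.6]]
```

>>> step_arm(linear=[[0, 0, -0.005], [0, 0, -0.01], [0, 0, -0.015], [0, 0, -0.02], [0, 0, -0.025], [0, 0, -0.03]], turn=[0, 0, 0, 0, 0, 0])

```text
time_s: 4.8
ee_pos: [435.4, -279.8, 81.1]
ee_rot: [180.0, -0.0, 88.0]
force: [-0.2, -3.7, -1.0]
gripper_width: 0.6
gripper_force: 1.9
```

```bash
python3 m.py
```

```text
wrist (3058, np.int64(213), np.int64(294), np.int64(183), np.int64(221), np.float64(253.12), np.float64(202.08)) scene (118, np.int64(240), np.int64(316), np.int64(140), np.int64(177), np.float64(291.97), np.float64(159.47))
[ 435.41155724 -279.74857196   81.15741088] [-1.39023815 -3.04284329  0.50910505]
[[288.2, 177.7], [288.2, 176.6], [288.3, 175.6], [288.2, 173.8], [288.0, 172.2], [287.3, 169.6]]
```

The tab is keeping station with the gripper in the wrist view, so it is being lifted (θ about 0.15). I'll compute the arc from here.

```bash
cat > arc.py <<'E'
import numpy as np,sys
# tip inner corner/flank path in spine frame (y,z), mm, z from hinge
def tcp(t):
    d=np.array([-np.cos(t),np.sin(t)]);n=-np.array([np.sin(t),np.cos(t)])
    if t<=np.pi/2: p=120*d+2.5*n; return p+[-16,11-13+13]   # z: TCP ~ 2 below corner
    p=107*d+2.5*n; return p+[-16,11]
def f(t):
    q=tcp(t)
    if t<=np.pi/2: q=120*np.array([-np.cos(t),np.sin(t)])+2.5*np.array([-np.sin(t),-np.cos(t)])+[-16,-2]
    return q
if __name__=="__main__":
    a,b,st=map(float,sys.argv[1:4])
    for t in np.arange(a,b+1e-6,st): print(round(t,2),np.round((f(t)-f(a))/300,3),f(t).round(0))
E
python3 arc.py .155 1.6 .08
```

```text
0.16 [0. 0.] [-135.   14.]
0.24 [0.006 0.032] [-133.   24.]
0.31 [0.014 0.062] [-131.   33.]
0.39 [0.024 0.093] [-128.   42.]
0.48 [0.037 0.122] [-124.   51.]
0.55 [0.052 0.15 ] [-119.   59.]
0.63 [0.07  0.177] [-114.   67.]
0.72 [0.089 0.202] [-108.   75.]
0.8 [0.11  0.226] [-102.   82.]
0.87 [0.134 0.248] [-95.  89.]
0.95 [0.159 0.268] [-87.  95.]
1.03 [0.185 0.286] [-79. 100.]
1.11 [0.213 0.302] [-71. 105.]
1.19 [0.242 0.316] [-62. 109.]
1.27 [0.272 0.327] [-53. 112.]
1.35 [0.303 0.335] [-44. 115.]
1.43 [0.334 0.342] [-35. 117.]
1.52 [0.366 0.345] [-25. 118.]
1.59 [0.397 0.347] [-16. 118.]
```

>>> step_arm(linear=[[0.006, 0, -0.005], [0.008, 0, -0.02], [0.012, 0, -0.035], [0.015, 0, -0.048], [0.02, 0, -0.062], [0.026, 0, -0.077], [0.031, 0, -0.093]], turn=[0, 0, 0, 0, 0, 0, 0])

```text
time_s: 5.78
ee_pos: [435.7, -270.7, 109.2]
ee_rot: [180.0, 0.0, 88.0]
force: [-0.1, -3.6, 0.6]
gripper_width: 0.7
gripper_force: 1.9
```

```bash
python3 m.py
```

```text
wrist (2999, np.int64(213), np.int64(293), np.int64(182), np.int64(220), np.float64(253.23), np.float64(201.02)) scene (111, np.int64(240), np.int64(316), np.int64(140), np.int64(174), np.float64(288.04), np.float64(160.86))
[ 435.77876387 -270.47877723  109.41950693] [-1.21052013 -4.88310603  2.70229267]
[[288.2, 177.7], [288.2, 176.6], [288.3, 175.6], [288.2, 173.8], [288.0, 172.2], [287.3, 169.6]]
```

The leaf is following, at θ about 0.4 to 0.45. Continuing up to vertical.

>>> step_arm(linear=[[0.01, 0, -0.015], [0.02, 0, -0.03], [0.035, 0, -0.055], [0.053, 0, -0.08], [0.074, 0, -0.104], [0.098, 0, -0.126], [0.123, 0, -0.146], [0.149, 0, -0.164], [0.177, 0, -0.18], [0.177, 0, -0.18]], turn=[0, 0, 0, 0, 0, 0, 0, 0, 0, 0])

```text
time_s: 7.12
ee_pos: [437.2, -216.0, 162.7]
ee_rot: [-179.9, -0.1, 88.0]
force: [-0.6, 0.2, -0.7]
gripper_width: 0.2
gripper_force: 0.0
```

```bash
python3 - <<'E'
from m import *
c=cams.grab_frame("scene")["color"][110:215,200:340]
cv2.imwrite("pics/a2.png",cv2.resize(c,None,fx=4,fy=4,interpolation=cv2.INTER_CUBIC))
print(red("wrist"));s=env.state();print(s["ee_pos"],s["force"])
E
```

```text
(2326, np.int64(214), np.int64(295), np.int64(191), np.int64(221), np.float64(254.7), np.float64(205.78))
[ 436.80922631 -216.47787568  162.19391178] [ 0.22350353  1.43955574 -0.53620968]
```

View pics/a2.png

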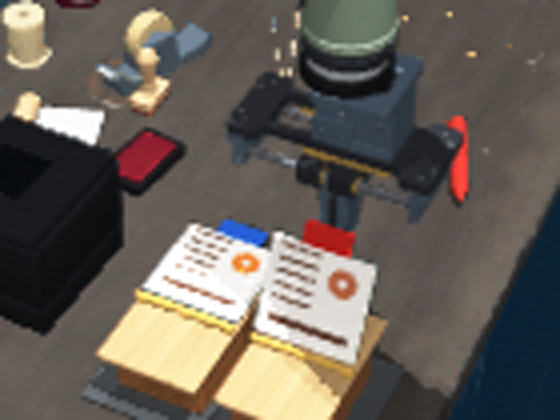

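The leaf is standing up at about 1.0 to 1.1 rad with the fingers behind the tab, and the blue leaf is still flat. Next I'll push it over vertical.

>>> step_arm(linear=[[0.015, 0, -0.007], [0.03, 0, -0.014], [0.06, 0, -0.02], [0.09, 0, -0.026], [0.12, 0, -0.03], [0.15, 0, -0.03], [0.184, 0, -0.03], [0.184, 0, -0.03]], turn=[0, 0, 0, 0, 0, 0, 0, 0])

```text
time_s: 8.22
ee_pos: [439.2, -161.3, 171.7]
ee_rot: [-180.0, -0.0, 88.1]
force: [0.2, -1.0, 0.4]
gripper_width: 0.6
gripper_force: 0.0
```

```bash
python3 - <<'E'
from m import *
c=cams.grab_frame("scene")["color"][110:215,200:340]
w=cams.grab_frame("wrist")["color"]
cv2.imwrite("pics/a3.png",np.hstack([cv2.resize(c,(448,336),interpolation=cv2.INTER_CUBIC),w[24:360,80:430]]))
s=env.state();print(s["ee_pos"],s["force"])
E
python3 arc.py 1.6 3.15 .1
```

```text
[ 439.18372608 -161.89974459  171.63185969] [-0.05621163  0.48460189  0.44306851]
1.6 [0. 0.] [-15. 118.]
1.7 [ 0.036 -0.002] [ -5. 117.]
1.8 [ 0.071 -0.008] [  6. 116.]
1.9 [ 0.105 -0.017] [ 16. 113.]
2.0 [ 0.139 -0.029] [ 26. 109.]
2.1 [ 0.171 -0.045] [ 36. 105.]
2.2 [ 0.201 -0.063] [45. 99.]
2.3 [ 0.229 -0.085] [53. 92.]
2.4 [ 0.255 -0.11 ] [61. 85.]
2.5 [ 0.279 -0.137] [68. 77.]
2.6 [ 0.299 -0.166] [74. 68.]
2.7 [ 0.317 -0.197] [80. 59.]
2.8 [ 0.331 -0.229] [84. 49.]
2.9 [ 0.342 -0.263] [87. 39.]
3.0 [ 0.35  -0.298] [90. 29.]
3.1 [ 0.354 -0.334] [91. 18.]
```

View pics/a3.png

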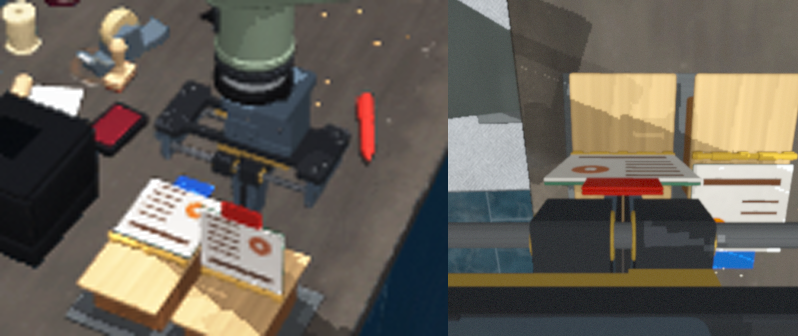

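The leaf is just short of upright, about 1.45 rad, and the green side faces the fingers. I'll push it over the top and down in an arc.

>>> step_arm(linear=[[0.03, 0, 0.001], [0.06, 0, 0.004], [0.089, 0, 0.011], [0.117, 0, 0.02], [0.145, 0, 0.033], [0.171, 0, 0.048], [0.195, 0, 0.065], [0.218, 0, 0.085], [0.238, 0, 0.107], [0.256, 0, 0.131], [0.272, 0, 0.156], [0.285, 0, 0.184], [0.295, 0, 0.212], [0.303, 0, 0.241], [0.303, 0, 0.241]], turn=[0, 0, 0, 0, 0, 0, 0, 0, 0, 0, 0, 0, 0, 0, 0])

```text
time_s: 10.2
ee_pos: [442.0, -71.2, 98.7]
ee_rot: [-179.9, -0.0, 88.0]
force: [-0.1, -0.2, 0.7]
gripper_width: 0.5
gripper_force: 0.0
```

```bash
python3 - <<'E'
from m import *
c=cams.grab_frame("scene")["color"][110:215,200:340]
w=cams.grab_frame("wrist")["color"]
cv2.imwrite("pics/a4.png",np.hstack([cv2.resize(c,(448,336),interpolation=cv2.INTER_CUBIC),w[24:360,80:430]]))
s=env.state();print(s["ee_pos"],s["force"])
E
```

```text
[442.52326897 -71.41868398  99.4160987 ] [-0.54453037 -0.38519269  0.70349468]
```

View pics/a4.png

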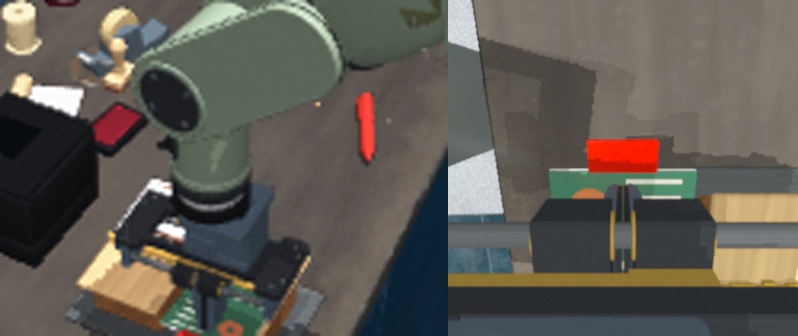

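The leaf is nearly down, green side up. Pressing gently to flat.

>>> step_arm(linear=[[0, 0, 0.015], [0, 0, 0.03], [0, 0, 0.042], [0, 0, 0.05], [0, 0, 0.05]], turn=[0, 0, 0, 0, 0])

```text
time_s: 10.92
ee_pos: [442.5, -71.5, 84.7]
ee_rot: [-180.0, 0.0, 88.0]
force: [-0.9, 0.1, 3.8]
gripper_width: 0.2
gripper_force: 1.8
```

>>> step_arm(linear=[[0, 0, 0.004], [0, 0, 0.008], [0, 0, 0.008], [0, 0, 0.008]], turn=[0, 0, 0, 0])

```text
time_s: 11.42
ee_pos: [442.6, -71.5, 84.4]
ee_rot: [180.0, 0.0, 88.0]
force: [-5.5, 1.6, 22.0]
gripper_width: 0.4
gripper_force: 11.4
```

Firm stop at 22 N, so the leaf is flat. Retreating upward and checking.

>>> step_arm(linear=[[0, 0, -0.01], [0, 0, -0.05], [0, 0, -0.15], [0, 0, -0.3], [-0.2, 0, -0.4], [-0.4, 0, -0.4], [-0.6, 0, -0.4], [-0.8, 0, -0.4], [-0.8, 0, -0.4], [-0.8, 0, -0.4]], turn=[0, 0, 0, 0, 0, 0, 0, 0, 0, 0])

```text
time_s: 12.68
ee_pos: [433.9, -310.8, 201.9]
ee_rot: [-179.9, -0.1, 88.0]
force: [-0.4, 0.0, 0.7]
gripper_width: 0.3
gripper_force: 0.0
```

```bash
python3 - <<'E'
from m import *
c=cams.grab_frame("scene")["color"][110:215,200:340]
t=cams.grab_frame("top")["color"][130:256,90:440]
cv2.imwrite("pics/a5.png",np.vstack([cv2.resize(c,(448,300),interpolation=cv2.INTER_CUBIC),cv2.resize(t,(448,161))]))
s=env.state();print(s["ee_pos"],s["force"],s["time_s"])
E
```

```text
[ 434.19832263 -309.99805333  202.17011674] [-0.44575105 -0.1642708   0.32993437] 12.775
```

View pics/a5.png

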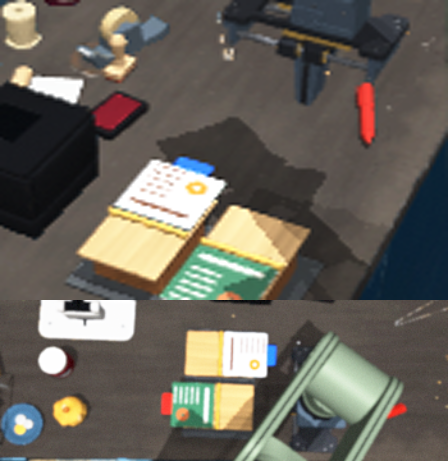

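The red menu shows its green page flat on the left. The blue leaf, jar, cookies and marker are where they were. Handing in.

```bash
python3 -c "
from workcell import env;print(env.job_done())"
```

```text
the job is handed in; nothing more can be done
None
```

The red-tabbed menu is turned to its green page and pressed flat on the left. In the last pictures the blue leaf, cookies, jar and marker looked unmoved; I handed the job in at about 12.8 s, and no verdict came back.

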